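# Weigh a basket of valve pistons on a hand scale

## Robot

A 6-joint arm with a two-finger parallel gripper is mounted at the origin on the work surface. World frame = base frame: x ahead of the robot, y to its left, z up, the work surface at z = 0. Lengths are in mm, angles in rad, forces in N, time in s.
With the tool pointing down it reaches from about 350 to 975 mm from the base axis. Payload 7.1 kg.
Tool frame: the origin (TCP) lies on the front face of the gripper's body, between the roots of the fingers; the fingertips stand 80 mm ahead of it and the grasp point (between the pads) lies 61 mm ahead of it; z points along the fingers, y is the line along which they close (so a half turn about z gives the same grasp; the last joint's range is limited). The gripper opens to 88 mm and grips with 3 to 60 N. Pads are 20 mm wide; open, the fingers measure 115 mm over their backs; the gripper's body (75 mm by 178 mm) begins 61 mm behind the grasp point.
Start: joints at [1.196, 0.423, 1.63, -0, 1.089, -0.019], TCP at [217.681, 585.85, 302.675] pointing down, gripper open.
Joint ranges: [-3, 3], [-0.9, 2.11], [0.09, 2.58], [-1.31, 4.45], [0.11, 2.69], [-2.54, 2.54]. Speed limits (rad/s): [2.39, 2.39, 3.01, 3.14, 3.14, 3.14].

## Interface

Orientations are given as a rotation vector (axis times angle).
In Python, from workcell import readout, vision, close_job gives the robot as it stands.
- The arm moves only by the tool servo_tool, never from a script. Its argument "plan" is a list that holds one entry, the list of rows, each a list of 7 numbers: the gripper command: -1 is fully open, 1 is shut, values between are in proportion, then the shift along the world's x, y, z in units of 40 mm (1.0 is 40 mm), then the turn, a rotation vector about the world's x, y, z in units of 5 degrees (1.0 is 5 degrees). A call has 1 to 5 rows; each row shifts and turns the commanded pose from where the row before left it; what a row does not reach is not made up. A row lasts 1/12 s, in which the tool goes at most 41.7 mm and 7.16 degrees, less where a joint would pass 70% of its speed; a pose out of reach is approached as far as the arm can. A call is refused whole if a number of a shift passes 1 or a number of a turn 1, either way. A call with a gripper value outside its range is refused whole. The fingers move at their own pace and stop on an object; the grip force is fixed at half the most. Time passes only in rows, so rows that do not move let the fingers close. It gives the time, the measured TCP pose, the force, the opening and the grip force at its end, in the units of the state.
- readout.get_obs(): the state, without advancing time (a new reading comes with each control period).
- vision.get_image(name): name is "side" or "top" or "wrist"; returns the picture (420x560x3 uint8, red, green, blue); there is no depth.
- vision.camera_params(name): a dict with "fx", "fy", "cx", "cy" (pixels), "rvec" (rotation vector, rad) and "tvec" (3), from world to camera coordinates, as OpenCV has them; the wrist camera has in their place "hand_eye" (4x4, takes a point from camera to tool coordinates, whose origin is the TCP and whose axes are the flange's). Camera axes: x right, y down, z forward; pixel columns grow to the right and rows downward; lengths in mm; the calibration is good to about 2 mm. A picture is of the moment at which its call begins: read the wrist's pose just before it. camera_params takes no time and is no camera call.
- close_job(): hands the job in; it is judged then, once.
The state is a dict: "t": time; "qpos": joint angles; "qvel": joint speeds; "joint_torque": joint torques, N m; "ee_pos": TCP position; "orientation": TCP orientation; "ft_force": force on the tool from outside, world axes, zero at the start; "moment": the same for the moment, N m; "width": finger opening in mm; "grasp_force": force on a finger pad.
Only numpy, scipy, OpenCV 4.12 (cv2) and the standard library are available. Lean on these libraries where they do the work, as an engineer would, in place of code of your own. Each camera call takes 0.05 s, during which the arm holds its last target. There are 200 camera calls.

## Task

Weigh the basket of valve pistons: take the hand scale from its stand by the handle, hook the basket by its bail and lift it until it just hangs clear, about 2 cm off the bench, and hold it still there for two seconds. Then set it down gently in the middle of the cleaning mat, its long side along the mat's long side, unhook it and hang the scale back upright in its stand as it was (either way round). Handle the basket only with the hook, keep it from tipping or dropping, and leave everything else where it is.

Things in the scene. Friction and masses are not known exactly. Their poses are not given: they have to be found in the camera images.
- scale_grip (a point): Hand scale: grey spring balance, white dial, black bar handle on top, steel hook below, 0.27 kg. Point: centre of the handle bar, 26 (x) x 96 (y) x 24 mm (z); grip it across the 26 mm. z up; the hook's mouth opens to +x. Undersides of its side lugs (108 mm over all in y, 22 mm in x) 62 mm below; dial housing 22 x 48 mm, from 24 to 96 mm below.
- hook_seat (a point): Hook of the scale: steel strip 14 mm wide (y), 5 mm thick, bent to a V. Point: where the centre of an 8 mm bar rests in the V; 151 mm straight below the handle centre when the spring is slack. Lowest point of the hook 13 mm below. Axes as the scale.
- hook_tip (a point): Top of the hook's upturned tip, 16 mm to +x of the seat and 8 mm above it (143 mm below the handle centre when slack). The shank's face is 13 mm to -x of the seat; the hook turns in over the mouth 114 mm below the handle centre. So a bar enters level from the +x side with its centre best 128 mm below the handle centre, then drops into the V as the scale is raised.
- hook (a joint): How far the scale's spring is drawn out, m (0 = slack, 0.09 = end stop). The hook slides straight down out of the housing; 120 N/m, so 8.2 mm for each 100 g (0 and 0.09 are stops; the hook's own weight is balanced).
- basket: Parts basket: open steel wire basket, 90 (x) x 130 (y) x 40 mm high, three valve pistons fixed in it (tops 21 mm above its underside). A rigid arched bail of 8 mm steel rod stands over it in its y-z plane. Origin: centre of its underside, z up. Full weight unknown, 0.3 to 0.8 kg, well centred. Starts on the bare bench (z = 0).
- basket_centre (a point): Centre of the basket, 20 mm above its underside; axes as the basket.
- bail_top (a point): Middle of the top of the basket's bail: the rod's centre line, 100 mm above the underside. The rod runs level along the basket's y for 14 mm to either side of this point, then slopes down to the basket's ends. Axes as the basket.
- mat_centre (a point): Cleaning mat: flat plain cork mat, 150 (x) x 180 (y) x 4 mm, fixed. Point: centre of its top face; z up.
- stand_top (a point): Stand of the scale, fixed: dark steel base 120 x 130 mm, two upright cheeks along x, 80 mm long, 10 mm thick, 72 mm clear between them (y), open at the ends and above. Point: midway between the cheeks' tops, 115 mm above the bench. The scale hangs between them, lugs on their tops: handle centre 62 mm straight above, scale x along stand x.
- cap0: brass valve cap, a disc 60 mm wide, 12 mm high, lying on the bench; origin under its centre (bystander)
- cap1: brass valve cap, a disc 60 mm wide, 12 mm high, lying on the bench; origin under its centre (bystander)
- cap2: brass valve cap, a disc 60 mm wide, 12 mm high, lying on the bench; origin under its centre (bystander)
- mouthpiece: brass mouthpiece, 42 mm wide and 85 mm tall, standing; origin under its centre (bystander)
- oil: white oil bottle, 44 mm wide, 110 mm tall, standing; origin under its centre (bystander)
- driver: screwdriver with a black handle, 190 mm long, lying; origin at one point of it (bystander)
- mug: white mug, 76 mm wide, 90 mm tall; origin under its centre (bystander)

How it is judged (in metres and radians):
On the way:
1. the basket hangs still on the scale's hook, its underside 8 to 32 mm above the bench, level (height (world z) of basket_centre between 0.028 and 0.052 m and value of joint hook above 0.012 m and linear speed of basket below 0.05 m/s and angle between basket's own z axis and vertical below 0.15 rad), for 1.5 s.
At the end, for the whole second after the job is handed in: Basket flat and still on the mat, centre within 30 mm of the mat's along each mat axis, long side within 15 degrees of the mat's; scale off it and hanging in its stand, lugs on the cheeks: within 25 mm along and 20 mm across of the middle, 5 mm in height, 0.1 rad of upright, spring slack (x of basket_centre in the frame of mat_centre between -0.03 and 0.03 m and y of basket_centre in the frame of mat_centre between -0.03 and 0.03 m and z of basket_centre in the frame of mat_centre between 0.016 and 0.024 m and angle between the y axis of basket and the y axis of mat_centre, either way round below 0.26 rad and angle between basket's own z axis and vertical below 0.08 rad and linear speed of basket below 0.02 m/s and x of scale_grip in the frame of stand_top between -0.025 and 0.025 m and y of scale_grip in the frame of stand_top between -0.02 and 0.02 m and z of scale_grip in the frame of stand_top between 0.057 and 0.067 m and angle between scale_grip's own z axis and vertical below 0.1 rad and value of joint hook below 0.006 m); the robot touches nothing.
It fails at once if the robot touches the basket itself (contact force between any of the fingers, the arm and basket above 1 N).
It fails at once if the basket is dropped or flung (faster than 0.5 m/s) (linear speed of basket above 0.5 m/s).
It fails at once if the basket tips by more than 0.5 rad (angle between basket's own z axis and vertical above 0.5 rad).
It fails at once if a bystander is moved by more than 30 mm (distance of any of cap0, cap1, cap2, oil, mouthpiece, driver, mug from where it was at the start of the episode above 0.03 m).
It also fails if it takes over 72 s, if anything falls off the work surface, if the arm or the gripper's body presses on something with over 40 N, if the wrist force passes 120 N, or if a joint passes its speed limit or range.

## Working session

There is one attempt and no reset: what is moved stays moved. The work goes in short steps, Python scripts to look and compute and a tool call to move; the robot and the scene stay as the last step left them, time stands still between calls to the robot, and variables do not carry over. Pictures are saved under pics/ and viewed, at most 10 in all, crops included, and the job is handed in when it is done.

Besides the shell and the picture viewer there is one more tool, called after ">>>" in YAML: its name, and indented under it one key for each argument. servo_tool: Moves the arm, as the interface text tells. Its arguments: {"type":"object","properties":{"plan":{"type":"array"}},"required":["plan"]}

```bash
mkdir -p pics; cat > h.py <<'E'
import numpy as np, cv2
from workcell import readout, vision, close_job
R=lambda v: cv2.Rodrigues(np.array(v,float))[0]
def cam(name,obs=None):
    p=vision.camera_params(name)
    if 'rvec' in p:
        r=R(p['rvec']); return p,r.T,-r.T@np.array(p['tvec'],float).ravel()
    obs=obs or readout.get_obs(); T=np.array(p['hand_eye'],float); Q=R(obs['orientation'])
    return p,Q@T[:3,:3],Q@T[:3,3]+np.array(obs['ee_pos'])
def ray(c,u,v):
    p,r,o=c; d=r@np.array([(u-p['cx'])/p['fx'],(v-p['cy'])/p['fy'],1]); return o,d
def plane(c,u,v,z):
    o,d=ray(c,u,v); return o+d*(z-o[2])/d[2]
def tri(a,b):
    (o,d),(q,e)=a,b; s=np.linalg.lstsq(np.c_[d,-e],q-o,rcond=None)[0]
    return (o+d*s[0]+q+e*s[1])/2, np.linalg.norm(o+d*s[0]-q-e*s[1])
def proj(c,X):
    p,r,o=c; y=r.T@(np.array(X)-o); return p['fx']*y[0]/y[2]+p['cx'],p['fy']*y[1]/y[2]+p['cy']
E
python3 - <<'E'
from h import *
ims=[vision.get_image(n) for n in('top','side','wrist')]
for n,i in zip(('top','side','wrist'),ims): cv2.imwrite(f'pics/{n}0.png',i[:,:,::-1])
for n in('top','side'):
    c=cam(n);print(n,c[2],c[1][:,2],c[0]['fx'])
o=readout.get_obs();print(o)
E
```

```text
top [468.0662198   -5.79072752 936.88039059] [ 0.17449956  0.00139024 -0.98465627] 387.96561327870984
side [ 459.83742542 -863.28159742  693.8153199 ] [ 0.14156727  0.82329    -0.5496838 ] 425.9160603803903
{'t': 0.15, 'qpos': array([ 1.19599026e+00,  4.23666346e-01,  1.63049979e+00,  3.02858316e-05,
        1.08863959e+00, -1.90159006e-02]), 'qvel': array([ 1.14820103e-03, -1.96982189e-03, -3.39060224e-03,  2.76716044e-04,
       -2.08793681e-03,  3.16904870e-05]), 'joint_torque': array([ 3.37950341e-04, -5.44982243e+01, -2.73918557e+01,  6.43594097e-02,
        2.04127474e-02, -4.46255922e-05]), 'ee_pos': array([217.5603928 , 585.54455826, 302.0853345 ]), 'orientation': array([-5.55905780e-01, -3.09174923e+00,  1.86026015e-03]), 'ft_force': array([-0.47592835,  0.16458136, -0.32592848]), 'moment': array([ 0.07092331, -0.01453819,  0.03411562]), 'grasp_force': 0.0, 'width': 87.78894694824768}
```

View pics/top0.png

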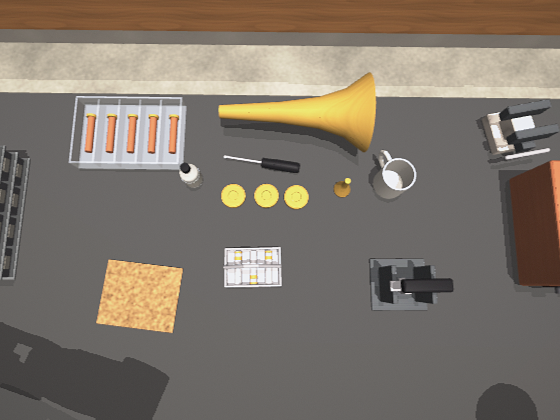

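View pics/side0.png

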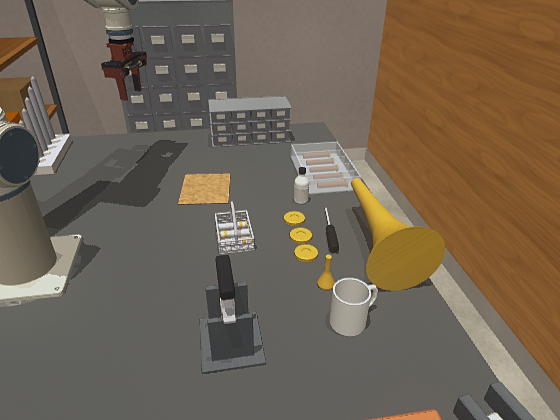

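Top view: mat around (140,296), basket (253,267), stand (400,285) with the black handle along image x from (402,286) to (452,285). The side view shows the same, and no bystander stands between the basket, mat and stand. Next I measure with masks.

```bash
python3 - <<'E'
from h import *
t=cv2.imread('pics/top0.png');s=cv2.imread('pics/side0.png');ct=cam('top');cs=cam('side')
hsv=cv2.cvtColor(t,cv2.COLOR_BGR2HSV)
m=((hsv[...,1]>70)&(hsv[...,2]>90)).astype(np.uint8)*255;m[:250]=0;m[:,200:]=0
k=max(cv2.findContours(m,0,1)[0],key=cv2.contourArea)
q=cv2.boxPoints(cv2.minAreaRect(k));P=np.array([plane(ct,*x,4)[:2] for x in q]);print('mat',P.round(),P.mean(0),[np.linalg.norm(P[i]-P[i-1]).round() for i in range(4)])
for i in range(2): d=P[i+1]-P[i];print('edge',np.hypot(*d),np.degrees(np.arctan2(d[1],d[0])))
a=cv2.resize(t[235:320,215:300],None,fx=4.6,fy=4.6,interpolation=2);b=cv2.resize(t[235:320,365:465],None,fx=4,fy=4.6,interpolation=2)
c=cv2.resize(s[195:260,205:270],(390,300),interpolation=2);d=cv2.resize(s[245:375,195:270],(400,300*1),interpolation=2)
z=np.zeros((600,800,3),np.uint8)
a=cv2.resize(a,(390,300));b=cv2.resize(b,(400,300))
z[:300,:390]=a;z[:300,400:]=b;z[300:,:390]=c;z[300:,400:]=d
cv2.imwrite('pics/crop1.png',z)
E
```

```text
mat [[372. 412.]
 [523. 406.]
 [502. 216.]
 [352. 227.]] [436.94288421 315.41208556] [np.float64(186.0), np.float64(151.0), np.float64(191.0), np.float64(150.0)]
edge 151.25528626192545 -2.0309124832143075
edge 191.22807960284413 -96.3088864951818
```

View pics/crop1.png

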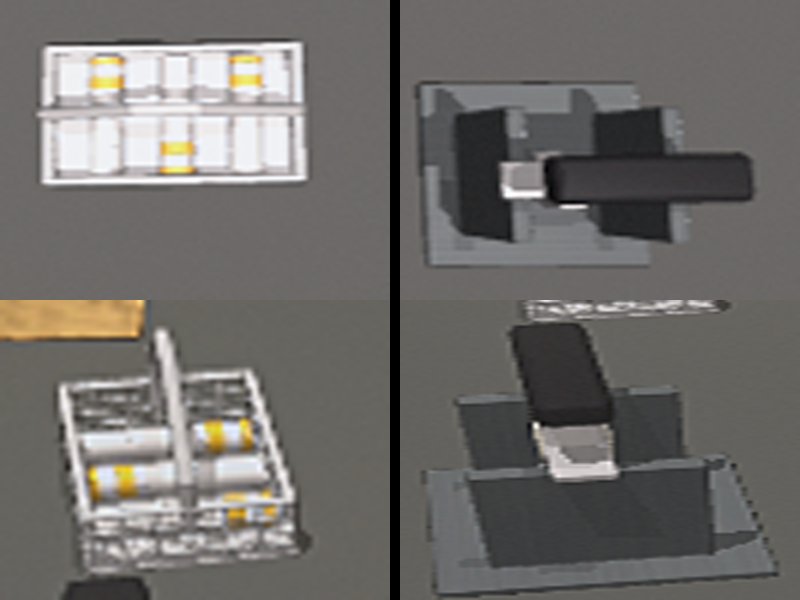

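Crop view: the handle bar lies along world y, the hook is hidden behind the cheeks, and the bail runs along the basket's long axis. I'll convert these corners to positions.

```bash
python3 - <<'E'
from h import *
t=cv2.imread('pics/top0.png');s=cv2.imread('pics/side0.png');ct=cam('top');cs=cam('side')
A=lambda X,Y:(215+X*85/390,235+Y*85/300)
B=lambda X,Y:(365+(X-400)/4,235+Y*85/300)
C=lambda X,Y:(205+X/6,195+(Y-300)*65/300)
D=lambda X,Y:(195+(X-400)*75/400,245+(Y-300)*130/300)
def show(n,L):
    L=np.array(L);print(n,L.round().tolist(),'mean',L.mean(0).round(1))
show('rim top',[plane(ct,*A(*q),40)[:2] for q in [(43,45),(302,42),(305,182),(42,184)]])
show('rim side',[plane(cs,*C(*q),40)[:2] for q in [(61,384),(252,373),(294,500),(84,512)]])
show('base top',[plane(ct,*B(*q),0)[:2] for q in [(420,84),(637,84),(650,264),(428,264)]])
show('base side',[plane(cs,*D(*q),0)[:2] for q in [(425,472),(725,458),(778,574),(438,594)]])
show('handle top',[plane(ct,*B(*q),189)[:2] for q in [(562,155),(750,155),(752,201),(562,201)]])
show('handle side',[plane(cs,*D(*q),189)[:2] for q in [(512,328),(584,324),(612,404),(536,412)]])
show('cheektops top',[plane(ct,*B(*q),115)[:2] for q in [(510,108),(680,108),(688,240),(515,240)]])
o,e=tri(ray(ct,*A(175,111)),ray(cs,*C(163,332)));print(o,e)
print('bail',[plane(ct,*A(*q),100)[:2].round() for q in[(145,110),(205,110)]])
hsv=cv2.cvtColor(t,cv2.COLOR_BGR2HSV)
for n,c,im,sl in(('top',ct,t,np.s_[250:345,80:195]),('side',cs,s,np.s_[165:212,170:240])):
    h=cv2.cvtColor(im,cv2.COLOR_BGR2HSV);m=np.zeros(h.shape[:2],np.uint8)
    m[sl]=((h[...,1]>70)&(h[...,2]>90))[sl]*255
    k=cv2.convexHull(max(cv2.findContours(m,0,1)[0],key=cv2.contourArea))
    k=cv2.approxPolyDP(k,5,True)[:,0]
    show('mat '+n,[plane(c,*x,4)[:2] for x in k.astype(float)])
p,r,o=cam('wrist');T=np.array(p['hand_eye']);print(T.round(3),p['fx'])
E
```

```text
rim top [[548.0, 114.0], [551.0, -17.0], [461.0, -19.0], [458.0, 111.0]] mean [504.5  47.3]
rim side [[460.0, 107.0], [547.0, 106.0], [551.0, -20.0], [464.0, -17.0]] mean [505.6  44.2]
base top [[529.0, -232.0], [531.0, -362.0], [411.0, -364.0], [410.0, -233.0]] mean [ 470.2 -297.7]
base side [[409.0, -228.0], [528.0, -230.0], [531.0, -357.0], [411.0, -357.0]] mean [ 470.  -292.9]
handle top [[479.0, -253.0], [481.0, -342.0], [456.0, -341.0], [455.0, -252.0]] mean [ 467.9 -296.9]
handle side [[455.0, -257.0], [480.0, -256.0], [481.0, -346.0], [458.0, -350.0]] mean [ 468.4 -302.2]
cheektops top [[508.0, -251.0], [509.0, -340.0], [432.0, -340.0], [431.0, -251.0]] mean [ 470.1 -295.5]
[503.66658959  42.02633005 113.66498905] 2.323509719103881
bail [array([504.,  57.]), array([504.,  29.])]
mat top [[520.0, 394.0], [501.0, 218.0], [354.0, 233.0], [374.0, 411.0]] mean [437.5 313.9]
mat side [[517.0, 393.0], [501.0, 215.0], [354.0, 232.0], [373.0, 408.0]] mean [436.2 312. ]
[[ 1.0000e-03 -9.5400e-01 -2.9900e-01  8.2355e+01]
 [ 1.0000e+00  1.0000e-03 -1.0000e-03 -4.5800e-01]
 [ 1.0000e-03 -2.9900e-01  9.5400e-01 -8.2067e+01]
 [ 0.0000e+00  0.0000e+00  0.0000e+00  1.0000e+00]] 370.6891127403875
```

>>> servo_tool:
  plan:
    - [[-1, 0.6, -0.8, 0, 0, 0, -1], [-1, 0.6, -0.8, 0, 0, 0, -1], [-1, 0.6, -0.8, 0, 0, 0, -1], [-1, 0.6, -0.8, 0, 0, 0, -1], [-1, 0.6, -0.8, 0, 0, 0, -1]]

```text
t: 0.57
ee_pos: [338.2, 424.2, 302.5]
orientation: [-1.217, -2.896, 0.001]
ft_force: [1.1, 0.2, -0.5]
width: 87.9
grasp_force: 0.0
```

>>> servo_tool:
  plan:
    - [[-1, 0.6, -0.8, 0, 0, 0, -1], [-1, 0.6, -0.8, 0, 0, 0, -1], [-1, 0.6, -0.8, 0, 0, 0, -1], [-1, 0.6, -0.8, 0, 0, 0, -1], [-1, 0.6, -0.8, 0, 0, 0, -1]]

```text
t: 0.98
ee_pos: [458.4, 264.0, 302.7]
orientation: [-1.816, -2.563, 0.0]
ft_force: [-0.0, 0.4, -0.1]
width: 88.1
grasp_force: 0.0
```

>>> servo_tool:
  plan:
    - [[-1, 0.02, -0.94, 0, 0, 0, -0.74], [-1, 0.02, -0.94, 0, 0, 0, -0.74], [-1, 0.02, -0.94, 0, 0, 0, -0.74], [-1, 0.02, -0.94, 0, 0, 0, -0.74], [-1, 0.02, -0.94, 0, 0, 0, -0.74]]

```text
t: 1.4
ee_pos: [461.3, 76.1, 302.6]
orientation: [-2.203, -2.24, 0.0]
ft_force: [1.8, -0.7, -0.5]
width: 87.6
grasp_force: 0.0
```

>>> servo_tool:
  plan:
    - [[-1, 0, -0.94, 0, 0, 0, 0], [-1, 0, -0.94, 0, 0, 0, 0], [-1, 0, -0.94, 0, 0, 0, 0], [-1, 0, -0.94, 0, 0, 0, 0], [-1, 0, -0.94, 0, 0, 0, 0]]

```text
t: 1.82
ee_pos: [461.2, -112.0, 302.7]
orientation: [2.2, 2.243, 0.0]
ft_force: [0.5, 0.4, 0.2]
width: 87.9
grasp_force: 0.0
```

>>> servo_tool:
  plan:
    - [[-1, 0.034, -0.93, 0, 0, 0, 0], [-1, 0.034, -0.93, 0, 0, 0, 0], [-1, 0.034, -0.93, 0, 0, 0, 0], [-1, 0.034, -0.93, 0, 0, 0, 0], [-1, 0.034, -0.93, 0, 0, 0, 0]]

```text
t: 2.23
ee_pos: [468.0, -298.0, 302.6]
orientation: [-2.2, -2.243, 0.0]
ft_force: [1.1, 0.9, 0.0]
width: 88.1
grasp_force: 0.0
```

```bash
python3 - <<'E'
from h import *
o=readout.get_obs();i=vision.get_image('wrist');cv2.imwrite('pics/w1.png',i[:,:,::-1]);c=cam('wrist',o)
print(o['ee_pos'],o['orientation'])
for y in(-250,-298,-346):print([np.round(proj(c,(x,y,189))) for x in(455,481)])
E
```

```text
[ 468.03289955 -298.04892694  302.56361737] [-2.19984621e+00 -2.24251433e+00  1.81954609e-05]
[array([262., 162.]), array([311., 163.])]
[array([261., 246.]), array([307., 247.])]
[array([261., 319.]), array([304., 320.])]
```

View pics/w1.png

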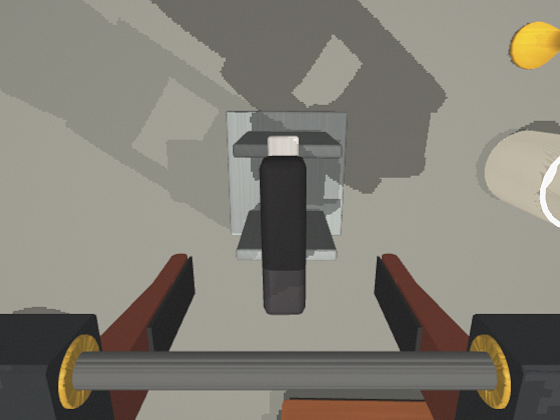

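Wrist view: handle top face spans columns 260–306 and rows 156–314, about 6 px above prediction, so the handle is near (467,-295) and clear between the fingers. Descend and grip.

>>> servo_tool:
  plan:
    - [[-1, -0.03, 0.08, 0, 0, 0, 0], [-1, 0, 0, -0.8, 0, 0, 0], [-1, 0, 0, -0.8, 0, 0, 0], [0.3, 0, 0, 0, 0, 0, 0], [1, 0, 0, 0, 0, 0, 0]]

```text
t: 2.7
ee_pos: [466.4, -291.4, 237.6]
orientation: [-2.196, -2.241, 0.001]
ft_force: [0.2, 0.7, 0.6]
width: 77.8
grasp_force: 0.0
```

>>> servo_tool:
  plan:
    - [[1, 0, 0, 0, 0, 0, 0], [1, 0, 0, 0, 0, 0, 0], [1, 0, 0, 0, 0, 0, 0], [1, 0, 0, 0, 0, 0, 0], [1, 0, 0, 0, 0, 0, 0]]

```text
t: 3.12
ee_pos: [467.6, -293.1, 239.6]
orientation: [2.199, 2.242, 0.001]
ft_force: [0.0, 1.0, 0.8]
width: 44.8
grasp_force: 0.0
```

>>> servo_tool:
  plan:
    - [[1, 0, 0, 0, 0, 0, 0], [1, 0, 0, 0, 0, 0, 0], [1, 0, 0, 0, 0, 0, 0], [1, 0, 0, 0, 0, 0, 0], [1, 0, 0, 0, 0, 0, 0]]

```text
t: 3.53
ee_pos: [467.3, -293.0, 238.8]
orientation: [2.2, 2.243, 0.0]
ft_force: [0.5, 0.6, 2.1]
width: 25.4
grasp_force: 30.0
```

>>> servo_tool:
  plan:
    - [[1, 0, 0, 0, 0, 0, 0], [1, 0, 0, 0, 0, 0, 0], [1, 0, 0, 0, 0, 0, 0], [1, 0, 0, 0, 0, 0, 0]]

```text
t: 3.87
ee_pos: [467.4, -293.0, 238.8]
orientation: [2.2, 2.243, 0.0]
ft_force: [0.0, 0.6, 3.6]
width: 25.6
grasp_force: 30.0
```

>>> servo_tool:
  plan:
    - [[1, 0, 0, 0.3, 0, 0, 0], [1, 0, 0, 0.7, 0, 0, 0], [1, 0, 0, 0.8, 0, 0, 0], [1, 0, 0, 0.8, 0, 0, 0], [1, 0, 0, 0.7, 0, 0, 0]]

```text
t: 4.28
ee_pos: [467.0, -292.8, 372.8]
orientation: [-2.2, -2.243, 0.0]
ft_force: [0.6, -0.2, -2.2]
width: 25.6
grasp_force: 30.0
```

```bash
python3 - <<'E'
from h import *
o=readout.get_obs();i=vision.get_image('side');c=cam('side',o)
print(o['ee_pos'],o['orientation'],o['ft_force'])
h=np.array([467.4,-293,o['ee_pos'][2]-61]);q=proj(c,h);s=proj(c,h-[0,0,151]);print(q,s)
u,v=int(s[0]),int(s[1]);y0=max(0,int(q[1])-30);y1=v+40;x0=u-70
z=i[y0:y1,x0:x0+140,::-1];print(x0,y0,z.shape)
cv2.imwrite('pics/s1.png',cv2.resize(z,None,fx=4,fy=4,interpolation=2)[:600])
E
```

```text
[ 466.98524631 -292.77526341  372.79182127] [-2.19966362e+00 -2.24295591e+00  6.33694577e-05] [ 0.59211017 -0.21930713 -2.23816716]
(np.float64(219.65306108786558), np.float64(211.73652482676684)) (np.float64(225.071686018668), np.float64(281.5054363707063))
155 181 (140, 140, 3)
```

View pics/s1.png

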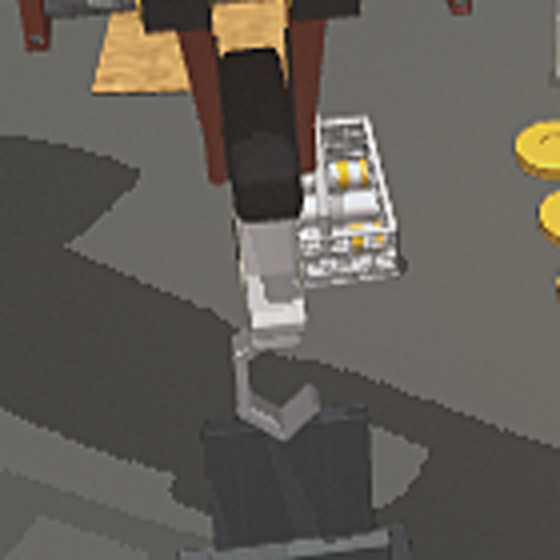

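Side view: hook below the housing with its mouth to the right (+x), tip at crop (310,395) and V at (285,430). So I approach the bail from its -x side.

>>> servo_tool:
  plan:
    - [[1, -0.06, 0.5, 0, 0, 0, 0], [1, -0.06, 0.9, 0, 0, 0, 0], [1, -0.06, 1, 0, 0, 0, 0], [1, -0.06, 1, 0, 0, 0, 0], [1, -0.06, 1, 0, 0, 0, 0]]

```text
t: 4.75
ee_pos: [454.3, -115.4, 370.7]
orientation: [-2.2, -2.241, 0.0]
ft_force: [1.8, -0.6, -3.3]
width: 25.7
grasp_force: 30.0
```

>>> servo_tool:
  plan:
    - [[1, -0.06, 1, 0, 0, 0, 0], [1, -0.06, 1, 0, 0, 0, 0], [1, -0.06, 1, 0, 0, 0, 0], [1, -0.06, 0.8, 0, 0, 0, 0], [1, 0, 0.3, 0, 0, 0, 0]]

```text
t: 5.17
ee_pos: [444.5, 50.3, 370.8]
orientation: [-2.196, -2.245, -0.0]
ft_force: [0.3, -0.5, -2.5]
width: 25.8
grasp_force: 30.0
```

>>> servo_tool:
  plan:
    - [[1, 0, 0, -0.5, 0, 0, 0], [1, 0, 0, -0.7, 0, 0, 0], [1, 0, 0, -0.6, 0, 0, 0], [1, 0, 0, -0.3, 0, 0, 0], [1, 0, 0, 0, 0, 0, 0]]

```text
t: 5.58
ee_pos: [443.7, 47.0, 284.2]
orientation: [-2.197, -2.241, 0.007]
ft_force: [-0.6, 0.1, -2.9]
width: 25.9
grasp_force: 30.0
```

```bash
python3 - <<'E'
from h import *
o=readout.get_obs();i=vision.get_image('side');w=vision.get_image('wrist');t=vision.get_image('top')
print(o['ee_pos'],o['orientation'],o['ft_force'])
z=np.zeros((600,800,3),np.uint8)
c=cam('side');e=o['ee_pos']
print('pred seat',proj(c,e-[0,0,213]),'bail',proj(c,(504.5,46,100)))
z[:,:400]=cv2.resize(i[145:265,190:270,::-1],(400,600),interpolation=2)
z[:300,400:]=cv2.resize(w[:,:,::-1],(400,300))
z[300:,400:]=cv2.resize(t[220:310,200:320,::-1],(400,300))
cv2.imwrite('pics/m2.png',z)
cv2.imwrite('pics/raws.png',i[:,:,::-1]);cv2.imwrite('pics/raww.png',w[:,:,::-1]);cv2.imwrite('pics/rawt.png',t[:,:,::-1])
E
```

```text
[443.71734768  47.01046731 284.16989183] [-2.19655756 -2.24055636  0.00716642] [-0.63781442  0.0733809  -2.9107399 ]
pred seat (np.float64(208.90023553024395), np.float64(216.8446713802507)) bail (np.float64(232.17093030868568), np.float64(205.64319269016295))
```

View pics/m2.png

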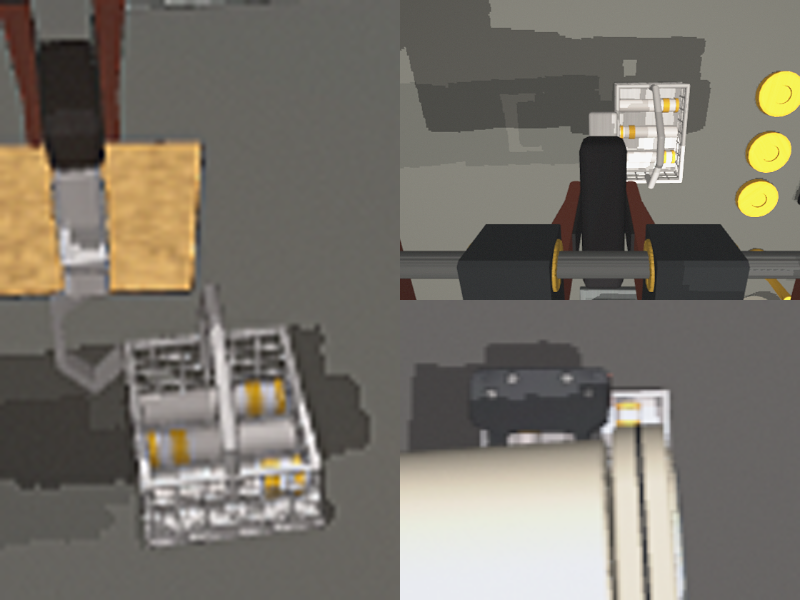

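The V of the hook sits at side crop (97,375), close to the prediction, and the bail top at (211,290) is where expected. Now enter the hook under the bail.

>>> servo_tool:
  plan:
    - [[1, 0, 0, 0.12, 0, 0, 0], [1, 0.3, 0, 0, 0, 0, 0], [1, 0.4, 0, 0, 0, 0, 0], [1, 0, 0, 0, 0, 0, 0], [1, 0, 0, 0, 0, 0, 0]]

```text
t: 6.15
ee_pos: [475.0, 47.0, 292.3]
orientation: [2.199, 2.242, 0.002]
ft_force: [-0.8, -0.3, -2.7]
width: 25.9
grasp_force: 30.0
```

>>> servo_tool:
  plan:
    - [[1, 0.3, 0, 0, 0, 0, 0], [1, 0.3, 0, 0, 0, 0, 0], [1, 0.2, 0, 0, 0, 0, 0], [1, 0, 0, 0, 0, 0, 0], [1, 0, 0, 0, 0, 0, 0]]

```text
t: 6.57
ee_pos: [506.1, 47.0, 291.2]
orientation: [-2.2, -2.243, 0.001]
ft_force: [-0.3, 0.4, -3.6]
width: 26.0
grasp_force: 30.0
```

```bash
python3 - <<'E'
from h import *
o=readout.get_obs();i=vision.get_image('side');w=vision.get_image('wrist')
print(o['ee_pos'],o['orientation'],o['ft_force'])
z=np.zeros((600,800,3),np.uint8)
c=cam('side');e=o['ee_pos']
print('pred seat',proj(c,e-[0,0,213]),'bail',proj(c,(504.5,46,100)))
z[:,:400]=cv2.resize(i[165:255,200:260,::-1],(400,600),interpolation=2)
z[:300,400:]=cv2.resize(w[90:300,150:430,::-1],(400,300))
cv2.imwrite('pics/m3.png',z)
E
```

```text
[506.08244063  47.03220062 291.24420432] [-2.19956948e+00 -2.24261323e+00  5.48026970e-04] [-0.32238198  0.36091796 -3.61325432]
pred seat (np.float64(233.16281620783823), np.float64(212.4541592218988)) bail (np.float64(232.17093030868568), np.float64(205.64319269016295))
```

View pics/m3.png

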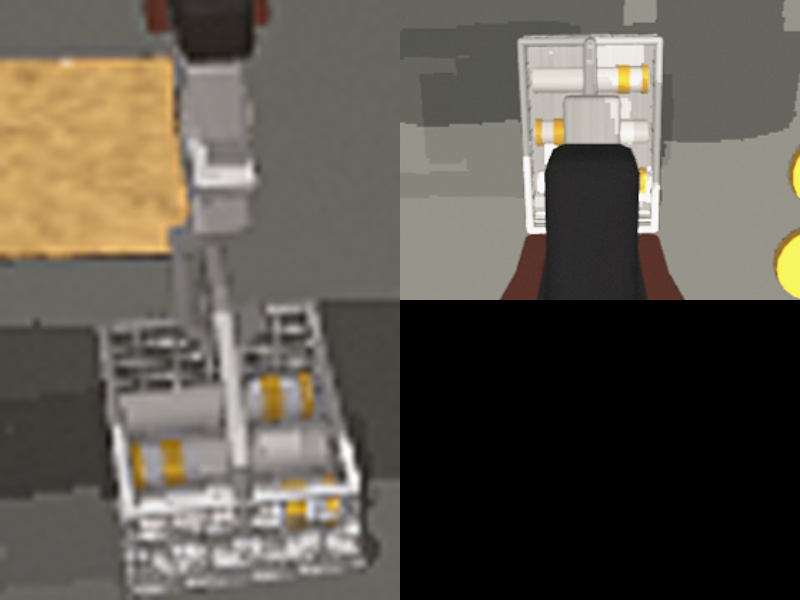

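The shank (crop 185,270) is just left of the bail and the basket hasn't moved: the bail is in the mouth. Raise and watch the force.

>>> servo_tool:
  plan:
    - [[1, 0, 0, 0.2, 0, 0, 0], [1, 0, 0, 0.2, 0, 0, 0], [1, 0, 0, 0.15, 0, 0, 0], [1, 0, 0, 0.1, 0, 0, 0], [1, 0, 0, 0.1, 0, 0, 0]]

```text
t: 7.08
ee_pos: [505.5, 47.1, 322.3]
orientation: [2.199, 2.243, 0.001]
ft_force: [-0.1, 0.4, -4.2]
width: 25.9
grasp_force: 30.0
```

>>> servo_tool:
  plan:
    - [[1, 0, 0, 0.1, 0, 0, 0], [1, 0, 0, 0.1, 0, 0, 0], [1, 0, 0, 0.1, 0, 0, 0], [1, 0, 0, 0.1, 0, 0, 0], [1, 0, 0, 0, 0, 0, 0]]

```text
t: 7.5
ee_pos: [505.8, 47.1, 338.0]
orientation: [2.2, 2.243, 0.0]
ft_force: [-0.6, 0.3, -6.0]
width: 26.0
grasp_force: 30.0
```

>>> servo_tool:
  plan:
    - [[1, 0, 0, 0.08, 0, 0, 0], [1, 0, 0, 0.08, 0, 0, 0], [1, 0, 0, 0.08, 0, 0, 0], [1, 0, 0, 0, 0, 0, 0], [1, 0, 0, 0, 0, 0, 0]]

```text
t: 7.92
ee_pos: [505.8, 47.1, 347.2]
orientation: [2.2, 2.243, 0.0]
ft_force: [-0.5, 1.2, -7.0]
width: 25.8
grasp_force: 30.0
```

>>> servo_tool:
  plan:
    - [[1, 0, 0, 0.08, 0, 0, 0], [1, 0, 0, 0.08, 0, 0, 0], [1, 0, 0, 0.09, 0, 0, 0], [1, 0, 0, 0, 0, 0, 0], [1, 0, 0, 0, 0, 0, 0]]

```text
t: 8.33
ee_pos: [505.9, 47.1, 357.4]
orientation: [2.199, 2.243, 0.001]
ft_force: [-0.1, 0.4, -6.9]
width: 25.5
grasp_force: 30.0
```

>>> servo_tool:
  plan:
    - [[1, 0, 0, 0.08, 0, 0, 0], [1, 0, 0, 0.08, 0, 0, 0], [1, 0, 0, 0.09, 0, 0, 0], [1, 0, 0, 0, 0, 0, 0], [1, 0, 0, 0, 0, 0, 0]]

```text
t: 8.75
ee_pos: [505.9, 47.0, 367.5]
orientation: [2.199, 2.242, 0.001]
ft_force: [-0.4, -0.3, -7.9]
width: 25.8
grasp_force: 30.0
```

```bash
cat > b.py <<'E'
from h import *
# basket underside height from the side view: nearest-bottom basket edge & yellow bands vs. start picture
def bands(im,x0=200,x1=275,y0=160,y1=275):
    h=cv2.cvtColor(im,cv2.COLOR_BGR2HSV)[y0:y1,x0:x1]
    m=((h[...,0]>18)&(h[...,0]<32)&(h[...,1]>150)&(h[...,2]>100)).astype(np.uint8)
    n,l,s,c=cv2.connectedComponentsWithStats(m,connectivity=8)
    return [(s[i,4],(c[i]+[x0,y0]).round(1).tolist()) for i in range(1,n) if s[i,4]>6]
E
python3 - <<'E'
from b import *
o=readout.get_obs();i=vision.get_image('side')[:,:,::-1].copy();cv2.imwrite('pics/s5.png',i)
print(o['ee_pos'],o['ft_force'])
print(bands(cv2.imread('pics/side0.png')));print(bands(i))
c=cam('side');print(proj(c,(505,46,20)),proj(c,(505,46,40)))
E
```

```text
[505.91823952  47.04866243 367.52119844] [-0.42021191 -0.26401586 -7.91021177]
[(np.int32(15), [240.3, 223.9]), (np.int32(8), [220.1, 234.4]), (np.int32(14), [225.5, 233.5]), (np.int32(7), [243.9, 240.7])]
[(np.int32(14), [241.1, 219.4]), (np.int32(7), [246.3, 219.7]), (np.int32(17), [226.1, 229.4])]
(np.float64(233.8190037472321), np.float64(230.9453162698507)) (np.float64(233.46699077689212), np.float64(224.80299219178474))
```

Bands rose 4.3 px, about 14 mm, and the force settled near 5 N (about 0.5 kg). Raise 6 mm more and hold.

>>> servo_tool:
  plan:
    - [[1, 0, 0, 0.05, 0, 0, 0], [1, 0, 0, 0.05, 0, 0, 0], [1, 0, 0, 0.05, 0, 0, 0], [1, 0, 0, 0, 0, 0, 0], [1, 0, 0, 0, 0, 0, 0]]

```text
t: 9.22
ee_pos: [505.9, 47.1, 373.4]
orientation: [2.199, 2.243, 0.001]
ft_force: [-0.0, -0.4, -7.2]
width: 25.7
grasp_force: 30.0
```

```bash
python3 - <<'E'
from b import *
o=readout.get_obs();i=vision.get_image('side')[:,:,::-1].copy()
w=vision.get_image('wrist')[:,:,::-1]
print(o['ee_pos'],o['ft_force'],bands(i))
z=np.zeros((600,800,3),np.uint8)
z[:,:400]=cv2.resize(i[155:260,200:270],(400,600),interpolation=2);z[:300,400:]=cv2.resize(w,(400,300))
cv2.imwrite('pics/m4.png',z)
E
```

```text
[505.87152531  47.06526287 373.3518279 ] [-3.11088676e-05 -3.73775087e-01 -7.16677391e+00] [(np.int32(17), [241.1, 218.1]), (np.int32(7), [246.1, 217.9]), (np.int32(16), [225.8, 228.0])]
```

View pics/m4.png

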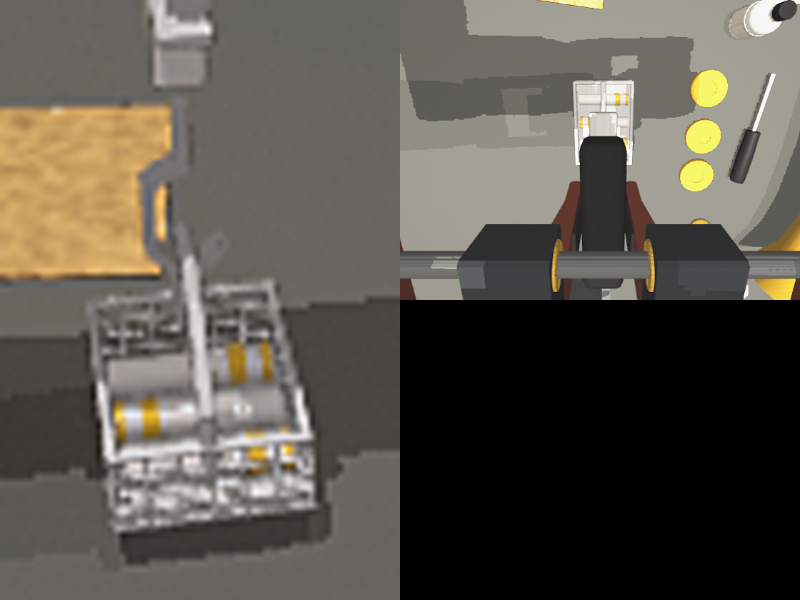

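>>> servo_tool:
  plan:
    - [[1, 0, 0, 0, 0, 0, 0], [1, 0, 0, 0, 0, 0, 0], [1, 0, 0, 0, 0, 0, 0], [1, 0, 0, 0, 0, 0, 0], [1, 0, 0, 0, 0, 0, 0]]

```text
t: 9.73
ee_pos: [505.7, 47.1, 373.1]
orientation: [2.2, 2.243, 0.0]
ft_force: [0.4, 0.1, -8.2]
width: 26.3
grasp_force: 30.0
```

>>> servo_tool:
  plan:
    - [[1, 0, 0, 0, 0, 0, 0], [1, 0, 0, 0, 0, 0, 0], [1, 0, 0, 0, 0, 0, 0], [1, 0, 0, 0, 0, 0, 0], [1, 0, 0, 0, 0, 0, 0]]

```text
t: 10.15
ee_pos: [505.7, 47.0, 373.1]
orientation: [-2.2, -2.243, 0.0]
ft_force: [-0.2, 0.4, -7.7]
width: 25.6
grasp_force: 30.0
```

>>> servo_tool:
  plan:
    - [[1, 0, 0, 0, 0, 0, 0], [1, 0, 0, 0, 0, 0, 0], [1, 0, 0, 0, 0, 0, 0], [1, 0, 0, 0, 0, 0, 0], [1, 0, 0, 0, 0, 0, 0]]

```text
t: 10.57
ee_pos: [505.7, 47.1, 373.1]
orientation: [2.2, 2.243, 0.0]
ft_force: [0.2, 0.7, -8.2]
width: 25.6
grasp_force: 30.0
```

>>> servo_tool:
  plan:
    - [[1, 0, 0, 0, 0, 0, 0], [1, 0, 0, 0, 0, 0, 0], [1, 0, 0, 0, 0, 0, 0], [1, 0, 0, 0, 0, 0, 0], [1, 0, 0, 0, 0, 0, 0]]

```text
t: 10.98
ee_pos: [505.7, 47.1, 373.1]
orientation: [2.2, 2.243, -0.0]
ft_force: [-0.6, -0.8, -7.8]
width: 25.8
grasp_force: 30.0
```

>>> servo_tool:
  plan:
    - [[1, 0, 0, 0, 0, 0, 0], [1, 0, 0, 0, 0, 0, 0], [1, 0, 0, 0, 0, 0, 0], [1, 0, 0, 0, 0, 0, 0], [1, 0, 0, 0, 0, 0, 0]]

```text
t: 11.4
ee_pos: [505.7, 47.0, 373.1]
orientation: [2.2, 2.243, -0.0]
ft_force: [-0.4, 0.2, -7.7]
width: 25.7
grasp_force: 30.0
```

```bash
python3 - <<'E'
from b import *
o=readout.get_obs();i=vision.get_image('side')[:,:,::-1].copy();cv2.imwrite('pics/s6.png',i)
print(o['ee_pos'],o['ft_force'],bands(i))
E
```

```text
[505.68270807  47.04357045 373.08802368] [-0.38157031  0.20087862 -7.72633221] [(np.int32(13), [240.6, 219.6]), (np.int32(7), [220.0, 229.0]), (np.int32(15), [225.4, 228.4])]
```

Held over 2 s with the basket level and clear of its shadow, about 16 mm up. Now raise a little and carry it slowly to the mat, turning -7.5°.

>>> servo_tool:
  plan:
    - [[1, -0.03, 0.1, 0.1, 0, 0, 0], [1, -0.05, 0.2, 0.1, 0, 0, 0], [1, -0.07, 0.3, 0.1, 0, 0, 0], [1, -0.08, 0.3, 0.05, 0, 0, 0], [1, -0.08, 0.3, 0.03, 0, 0, 0]]

```text
t: 11.87
ee_pos: [493.0, 96.7, 389.0]
orientation: [2.199, 2.243, 0.002]
ft_force: [0.6, 1.6, -6.9]
width: 25.6
grasp_force: 30.0
```

>>> servo_tool:
  plan:
    - [[1, -0.077, 0.3, 0, 0, 0, -0.1], [1, -0.077, 0.3, 0, 0, 0, -0.1], [1, -0.077, 0.3, 0, 0, 0, -0.1], [1, -0.077, 0.3, 0, 0, 0, -0.1], [1, -0.077, 0.3, 0, 0, 0, -0.1]]

```text
t: 12.28
ee_pos: [477.1, 156.8, 388.4]
orientation: [-2.247, -2.195, -0.0]
ft_force: [0.7, -0.4, -7.7]
width: 26.0
grasp_force: 30.0
```

>>> servo_tool:
  plan:
    - [[1, -0.077, 0.3, 0, 0, 0, -0.1], [1, -0.077, 0.3, 0, 0, 0, -0.1], [1, -0.077, 0.3, 0, 0, 0, -0.1], [1, -0.077, 0.3, 0, 0, 0, -0.1], [1, -0.077, 0.3, 0, 0, 0, -0.1]]

```text
t: 12.7
ee_pos: [461.6, 216.8, 388.4]
orientation: [-2.295, -2.145, -0.0]
ft_force: [-0.4, 0.6, -8.9]
width: 26.3
grasp_force: 30.0
```

>>> servo_tool:
  plan:
    - [[1, -0.077, 0.3, 0, 0, 0, -0.1], [1, -0.077, 0.3, 0, 0, 0, -0.1], [1, -0.077, 0.3, 0, 0, 0, -0.1], [1, -0.077, 0.3, 0, 0, 0, -0.1], [1, -0.077, 0.3, 0, 0, 0, -0.1]]

```text
t: 13.12
ee_pos: [446.0, 276.8, 388.3]
orientation: [-2.341, -2.095, 0.0]
ft_force: [0.5, 0.3, -7.4]
width: 25.8
grasp_force: 30.0
```

>>> servo_tool:
  plan:
    - [[1, -0.07, 0.3, 0, 0, 0, 0], [1, -0.06, 0.25, 0, 0, 0, 0], [1, -0.05, 0.2, 0, 0, 0, 0], [1, -0.035, 0.15, 0, 0, 0, 0], [1, -0.02, 0.075, 0, 0, 0, 0]]

```text
t: 13.53
ee_pos: [437.4, 315.0, 388.2]
orientation: [-2.341, -2.095, 0.0]
ft_force: [0.3, 0.1, -7.9]
width: 25.9
grasp_force: 30.0
```

>>> servo_tool:
  plan:
    - [[1, 0, 0, 0, 0, 0, 0], [1, 0, 0, 0, 0, 0, 0], [1, 0, 0, 0, 0, 0, 0], [1, 0, 0, 0, 0, 0, 0], [1, 0, 0, 0, 0, 0, 0]]

```text
t: 13.95
ee_pos: [437.8, 313.6, 388.3]
orientation: [2.342, 2.093, -0.0]
ft_force: [0.9, 0.2, -6.7]
width: 25.3
grasp_force: 30.0
```

```bash
python3 - <<'E'
from b import *
o=readout.get_obs();i=vision.get_image('side')[:,:,::-1].copy();w=vision.get_image('wrist')[:,:,::-1].copy();cv2.imwrite('pics/s7.png',i)
print(o['ee_pos'],o['orientation'],o['ft_force'])
z=np.zeros((600,800,3),np.uint8)
z[:,:400]=cv2.resize(i[125:215,170:240],(400,600),interpolation=2);z[:300,400:]=cv2.resize(w,(400,300))
z[300:,400:]=cv2.resize(w[90:240,180:380],(400,300),interpolation=2)
cv2.imwrite('pics/m5.png',z)
E
```

```text
[437.83298964 313.63420157 388.30165505] [ 2.34234790e+00  2.09346005e+00 -3.94678016e-05] [ 0.91185523  0.22438607 -6.74587991]
```

View pics/m5.png

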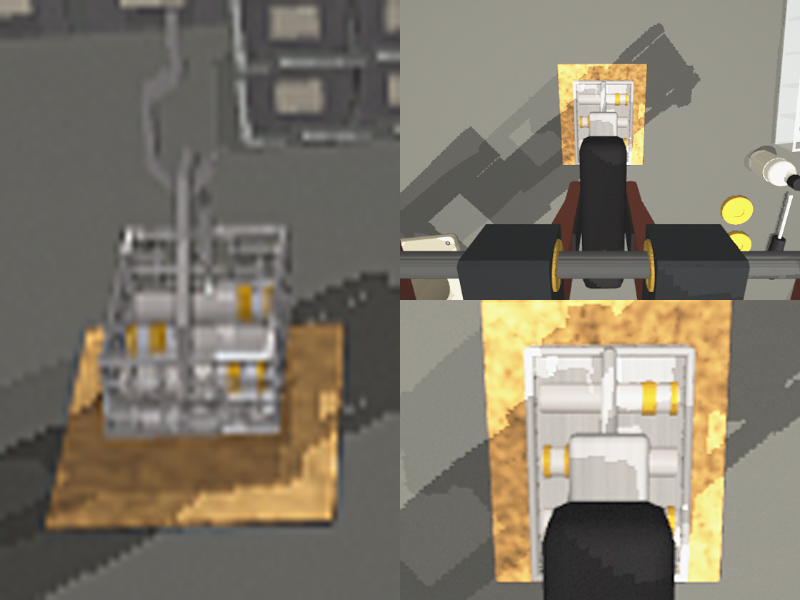

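The basket hangs level over the mat, its edges parallel to the mat's and near the centre. Lower gently.

>>> servo_tool:
  plan:
    - [[1, 0, 0, -0.05, 0, 0, 0], [1, 0, 0, -0.1, 0, 0, 0], [1, 0, 0, -0.1, 0, 0, 0], [1, 0, 0, -0.1, 0, 0, 0], [1, 0, 0, -0.1, 0, 0, 0]]

```text
t: 14.47
ee_pos: [437.5, 314.0, 369.6]
orientation: [-2.342, -2.094, 0.001]
ft_force: [0.5, 0.1, -8.7]
width: 25.6
grasp_force: 30.0
```

>>> servo_tool:
  plan:
    - [[1, 0, 0, -0.08, 0, 0, 0], [1, 0, 0, -0.08, 0, 0, 0], [1, 0, 0, -0.08, 0, 0, 0], [1, 0, 0, -0.08, 0, 0, 0], [1, 0, 0, -0.08, 0, 0, 0]]

```text
t: 14.88
ee_pos: [437.8, 314.1, 354.0]
orientation: [2.342, 2.094, 0.0]
ft_force: [0.4, -0.2, -7.0]
width: 26.0
grasp_force: 30.0
```

>>> servo_tool:
  plan:
    - [[1, 0, 0, -0.1, 0, 0, 0], [1, 0, 0, -0.1, 0, 0, 0], [1, 0, 0, -0.1, 0, 0, 0], [1, 0, 0, -0.1, 0, 0, 0], [1, 0, 0, 0, 0, 0, 0]]

```text
t: 15.3
ee_pos: [437.7, 313.9, 337.6]
orientation: [2.341, 2.094, -0.001]
ft_force: [0.4, -1.2, -4.6]
width: 26.0
grasp_force: 30.0
```

```bash
python3 - <<'E'
from b import *
o=readout.get_obs();i=vision.get_image('side')[:,:,::-1].copy();w=vision.get_image('wrist')[:,:,::-1].copy()
cv2.imwrite('pics/s8.png',i);cv2.imwrite('pics/w8.png',w)
print(o['ee_pos'],o['ft_force'])
z=np.zeros((600,800,3),np.uint8)
z[:,:400]=cv2.resize(i[125:215,170:240],(400,600),interpolation=2)
z[:,400:]=cv2.resize(w[60:240,190:370],(400,600),interpolation=2)
cv2.imwrite('pics/m6.png',z)
E
```

```text
[437.69134869 313.88692755 337.59790447] [ 0.42514168 -1.16171773 -4.63441062]
```

View pics/m6.png

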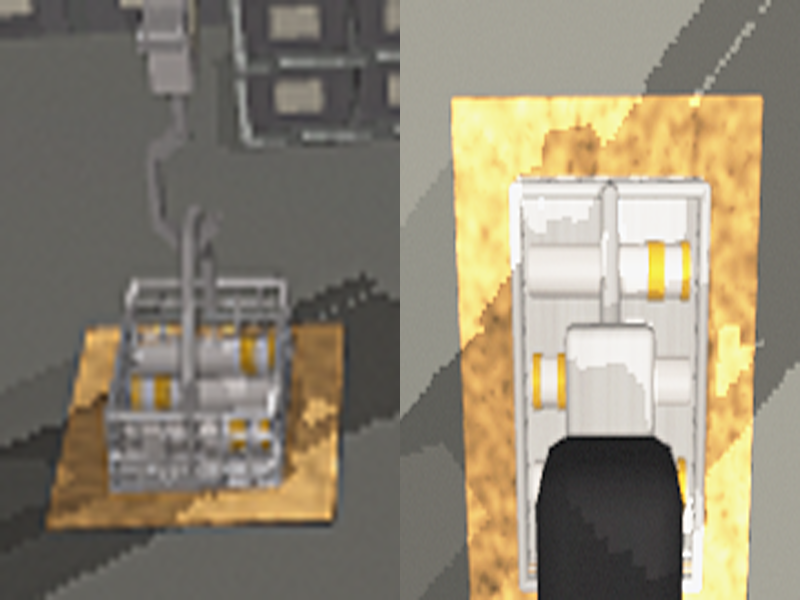

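The basket sits flat on the mat, with margins even all round and the force dropping. Slacken to mouth height, then withdraw toward the scale's -x.

>>> servo_tool:
  plan:
    - [[1, 0, 0, -0.2, 0, 0, 0], [1, 0, 0, -0.25, 0, 0, 0], [1, 0, 0, -0.25, 0, 0, 0], [1, 0, 0, -0.2, 0, 0, 0], [1, 0, 0, -0.16, 0, 0, 0]]

```text
t: 15.82
ee_pos: [437.5, 314.0, 294.6]
orientation: [-2.342, -2.094, 0.001]
ft_force: [-0.0, -0.9, -2.7]
width: 25.7
grasp_force: 30.0
```

>>> servo_tool:
  plan:
    - [[1, 0, 0, 0, 0, 0, 0], [1, 0, 0, 0, 0, 0, 0], [1, -0.1, 0.011, 0, 0, 0, 0], [1, -0.1, 0.011, 0, 0, 0, 0], [1, -0.1, 0.011, 0, 0, 0, 0]]

```text
t: 16.23
ee_pos: [425.4, 315.5, 296.3]
orientation: [2.342, 2.094, 0.001]
ft_force: [0.2, 0.5, -2.4]
width: 25.5
grasp_force: 30.0
```

```bash
python3 - <<'E'
from b import *
c=cam('side');f=lambda X,Y:(170+X*.175,125+Y*.15)
P=np.array([plane(c,*f(*q),44)[:2] for q in[(130,283),(285,285),(285,412),(106,412)]]);print(P.round(),P.mean(0))
o=readout.get_obs();i=vision.get_image('side')[:,:,::-1].copy()
print(o['ee_pos'],o['ft_force'])
b=lambda im:bands(im,185,225,160,205)
print(b(cv2.imread('pics/s8.png')),b(i))
E
```

```text
[[402. 375.]
 [488. 360.]
 [481. 240.]
 [389. 254.]] [439.76666323 306.86152108]
[425.3948342  315.50971675 296.29385389] [ 0.17197981  0.47911212 -2.35534419]
[(np.int32(12), [212.7, 177.5]), (np.int32(9), [197.7, 183.7])] [(np.int32(11), [213.5, 177.5]), (np.int32(10), [198.5, 183.0])]
```

>>> servo_tool:
  plan:
    - [[1, -0.2, 0.022, 0, 0, 0, 0], [1, -0.25, 0.028, 0, 0, 0, 0], [1, -0.25, 0.028, 0, 0, 0, 0], [1, -0.3, 0.033, 0, 0, 0, 0], [1, -0.2, 0.022, 0, 0, 0, 0]]

```text
t: 16.7
ee_pos: [375.8, 320.6, 295.8]
orientation: [-2.341, -2.095, 0.001]
ft_force: [-0.5, 0.3, -3.2]
width: 25.6
grasp_force: 30.0
```

```bash
python3 - <<'E'
from b import *
o=readout.get_obs();i=vision.get_image('side')[:,:,::-1].copy();cv2.imwrite('pics/s9.png',i)
print(o['ee_pos'],o['ft_force'])
b=lambda im:bands(im,185,225,160,205)
print(b(cv2.imread('pics/s8.png')),b(i))
E
```

```text
[375.84760995 320.63839944 295.7945193 ] [-0.52107183  0.33961073 -3.20792264]
[(np.int32(12), [212.7, 177.5]), (np.int32(9), [197.7, 183.7])] [(np.int32(8), [213.4, 176.9]), (np.int32(10), [198.5, 183.0])]
```

The basket stayed put while the scale withdrew 60 mm, so it is unhooked. Raise and return to the stand.

>>> servo_tool:
  plan:
    - [[1, 0, 0, 0.3, 0, 0, 0], [1, 0, 0, 0.5, 0, 0, 0], [1, 0, 0, 0.5, 0, 0, 0], [1, 0, 0, 0.4, 0, 0, 0], [1, 0, 0, 0.3, 0, 0, 0]]

```text
t: 17.17
ee_pos: [377.7, 321.0, 377.6]
orientation: [2.341, 2.095, 0.003]
ft_force: [0.4, -0.2, -3.0]
width: 25.6
grasp_force: 30.0
```

>>> servo_tool:
  plan:
    - [[1, 0.115, -0.3, 0, 0, 0, 0], [1, 0.115, -0.6, 0, 0, 0, 0], [1, 0.115, -0.8, 0, 0, 0, 0], [1, 0.115, -0.85, 0, 0, 0, 0], [1, 0.115, -0.85, 0, 0, 0, 0]]

```text
t: 17.58
ee_pos: [400.1, 182.9, 375.1]
orientation: [2.34, 2.096, -0.001]
ft_force: [1.4, -0.1, -2.4]
width: 25.8
grasp_force: 30.0
```

>>> servo_tool:
  plan:
    - [[1, 0.115, -0.85, 0, 0, 0, 0.1], [1, 0.115, -0.85, 0, 0, 0, 0.1], [1, 0.115, -0.85, 0, 0, 0, 0.1], [1, 0.115, -0.85, 0, 0, 0, 0.1], [1, 0.115, -0.85, 0, 0, 0, 0.1]]

```text
t: 18.0
ee_pos: [422.9, 12.6, 375.3]
orientation: [-2.295, -2.146, 0.001]
ft_force: [0.7, 0.1, -2.6]
width: 25.8
grasp_force: 30.0
```

>>> servo_tool:
  plan:
    - [[1, 0.115, -0.85, 0, 0, 0, 0.1], [1, 0.115, -0.85, 0, 0, 0, 0.1], [1, 0.115, -0.85, 0, 0, 0, 0.1], [1, 0.115, -0.85, 0, 0, 0, 0.1], [1, 0.115, -0.85, 0, 0, 0, 0.1]]

```text
t: 18.42
ee_pos: [445.8, -157.3, 375.2]
orientation: [-2.247, -2.194, 0.001]
ft_force: [0.5, 0.3, -2.9]
width: 25.9
grasp_force: 30.0
```

>>> servo_tool:
  plan:
    - [[1, 0.115, -0.85, 0, 0, 0, 0.1], [1, 0.115, -0.85, 0, 0, 0, 0.1], [1, 0.115, -0.8, 0, 0, 0, 0.1], [1, 0.115, -0.6, 0, 0, 0, 0.1], [1, 0.115, -0.34, 0, 0, 0, 0.1]]

```text
t: 18.83
ee_pos: [468.9, -295.9, 374.9]
orientation: [-2.201, -2.241, 0.002]
ft_force: [-0.5, 0.4, -2.9]
width: 25.6
grasp_force: 30.0
```

>>> servo_tool:
  plan:
    - [[1, 0, 0, 0, 0, 0, 0], [1, 0, 0, 0, 0, 0, 0], [1, 0, 0, 0, 0, 0, 0]]

```text
t: 19.08
ee_pos: [468.9, -292.2, 375.2]
orientation: [-2.199, -2.241, 0.0]
ft_force: [0.7, 0.4, -3.1]
width: 25.9
grasp_force: 30.0
```

>>> servo_tool:
  plan:
    - [[1, -0.035, -0.02, 0, 0, 0, 0], [1, 0, 0, -0.4, 0, 0, 0], [1, 0, 0, -0.6, 0, 0, 0], [1, 0, 0, -0.6, 0, 0, 0], [1, 0, 0, -0.5, 0, 0, 0]]

```text
t: 19.5
ee_pos: [467.8, -292.5, 290.9]
orientation: [-2.198, -2.244, 0.0]
ft_force: [-0.6, -0.1, -3.2]
width: 26.0
grasp_force: 30.0
```

>>> servo_tool:
  plan:
    - [[1, 0, 0, -0.5, 0, 0, 0], [1, 0, 0, -0.4, 0, 0, 0], [1, 0, 0, -0.25, 0, 0, 0], [1, 0, 0, -0.1, 0, 0, 0], [1, 0, 0, 0, 0, 0, 0]]

```text
t: 19.92
ee_pos: [468.1, -293.1, 241.4]
orientation: [-2.198, -2.243, 0.0]
ft_force: [0.7, -0.1, -2.5]
width: 25.8
grasp_force: 30.0
```

>>> servo_tool:
  plan:
    - [[1, 0, 0, -0.04, 0, 0, 0], [1, 0, 0, 0, 0, 0, 0], [1, 0, 0, 0, 0, 0, 0]]

```text
t: 20.17
ee_pos: [468.7, -293.9, 241.2]
orientation: [2.199, 2.242, 0.001]
ft_force: [0.0, -0.9, -3.1]
width: 25.8
grasp_force: 30.0
```

>>> servo_tool:
  plan:
    - [[1, 0, 0, -0.05, 0, 0, 0], [1, 0, 0, 0, 0, 0, 0], [1, 0, 0, 0, 0, 0, 0], [1, 0, 0, 0, 0, 0, 0]]

```text
t: 20.5
ee_pos: [468.7, -294.0, 238.8]
orientation: [2.199, 2.242, 0.0]
ft_force: [-0.4, -0.8, 1.8]
width: 26.1
grasp_force: 30.0
```

```bash
python3 -c "
from h import *
o=readout.get_obs();print(o['ee_pos'],o['ft_force'],o['moment'])"
```

```text
[ 468.67386526 -293.98275553  238.79927382] [-0.43191932 -0.76206727  1.79978356] [-0.0799826  -0.01221617  0.01070885]
```

Lugs are carrying the scale: force went from -3 to +1.8 N at the original height. Release.

>>> servo_tool:
  plan:
    - [[-1, 0, 0, 0, 0, 0, 0], [-1, 0, 0, 0, 0, 0, 0], [-1, 0, 0, 0, 0, 0, 0], [-1, 0, 0, 0, 0, 0, 0], [-1, 0, 0, 0, 0, 0, 0]]

```text
t: 20.92
ee_pos: [468.2, -293.7, 238.2]
orientation: [-2.2, -2.243, 0.0]
ft_force: [0.7, -0.2, -0.6]
width: 55.4
grasp_force: 0.0
```

>>> servo_tool:
  plan:
    - [[-1, 0, 0, 0, 0, 0, 0], [-1, 0, 0, 0, 0, 0, 0], [-1, 0, 0, 0, 0, 0, 0], [-1, 0, 0, 0, 0, 0, 0], [-1, 0, 0, 0, 0, 0, 0]]

```text
t: 21.33
ee_pos: [468.3, -293.7, 238.3]
orientation: [-2.2, -2.243, -0.0]
ft_force: [0.1, 0.9, -0.3]
width: 86.7
grasp_force: 0.0
```

>>> servo_tool:
  plan:
    - [[-1, 0, 0, 0.3, 0, 0, 0], [-1, 0, 0, 0.6, 0, 0, 0], [-1, 0, 0, 0.8, 0, 0, 0], [-1, 0, 0, 0.8, 0, 0, 0], [-1, 0, 0, 0.8, 0, 0, 0]]

```text
t: 21.75
ee_pos: [468.0, -293.5, 372.5]
orientation: [2.2, 2.243, 0.0]
ft_force: [0.2, -0.7, -0.5]
width: 87.7
grasp_force: 0.0
```

>>> servo_tool:
  plan:
    - [[-1, -0.1, 0.6, 0, 0, 0, 0], [-1, -0.1, 0.9, 0, 0, 0, 0], [-1, -0.1, 0.9, 0, 0, 0, 0], [-1, -0.1, 0.9, 0, 0, 0, 0], [-1, 0, 0.5, 0, 0, 0, 0]]

```text
t: 22.17
ee_pos: [451.0, -139.1, 371.2]
orientation: [-2.199, -2.243, -0.001]
ft_force: [0.4, -0.0, 0.2]
width: 87.7
grasp_force: 0.0
```

```bash
python3 - <<'E'
from b import *
o=readout.get_obs();i=vision.get_image('side')[:,:,::-1].copy();t=vision.get_image('top')[:,:,::-1].copy()
print(o['ee_pos'],o['width'],o['ft_force'])
i0=cv2.imread('pics/side0.png');t0=cv2.imread('pics/top0.png')
# handle dark mask and shift of the scale against the start picture
for n,a,b,(y0,y1,x0,x1) in(('side scale',i0,i,(248,330,205,250)),('top scale',t0,t,(265,305,385,460))):
    T=a[y0:y1,x0:x1];S=b[y0-12:y1+12,x0-12:x1+12]
    m=cv2.matchTemplate(S,T,cv2.TM_CCOEFF_NORMED);_,v,_,l=cv2.minMaxLoc(m);print(n,v,np.array(l)-12)
b=lambda im:bands(im,185,225,160,205)
print(b(cv2.imread('pics/s9.png')),b(i))
# basket on mat, top view: rows/cols of rim (bright, unsaturated) within mat
h=cv2.cvtColor(t,cv2.COLOR_BGR2HSV);m=np.zeros(h.shape[:2],np.uint8);m[262:330,100:182]=((h[...,1]<60)&(h[...,2]>150))[262:330,100:182]
k=max(cv2.findContours(cv2.morphologyEx(m,3,np.ones((5,5))),0,1)[0],key=cv2.contourArea);q=cv2.boxPoints(cv2.minAreaRect(k))
c=cam('top');P=np.array([plane(c,*x,44)[:2] for x in q]);print(P.round(),P.mean(0))
E
```

```text
[ 451.02366915 -139.08657547  371.20688643] 87.72038563924235 [ 0.40119037 -0.00212953  0.15413575]
side scale 0.760282039642334 [1 0]
top scale 0.15722481906414032 [-12   9]
[(np.int32(8), [213.4, 176.9]), (np.int32(10), [198.5, 183.0])] [(np.int32(7), [213.3, 177.0]), (np.int32(10), [198.5, 183.0])]
[[402. 387.]
 [491. 384.]
 [476. 237.]
 [387. 243.]] [438.95464601 312.91244408]
```

The basket is at about (439,313), within 3 mm of the mat's centre and still. The scale is within 1 px of its starting place in the side view; the arm hid it in the top view. Handing in.

```bash
python3 -c "
from h import *
print(close_job())"
```

```text
the job is handed in; nothing more can be done
None
```

The basket was weighed at about 0.5 kg, held still about 16 mm off the bench for just over 2 s, then set down within about 3 mm of the mat's centre; the scale is back in its stand and the job is handed in (verdict not shown).

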